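Re-rack the primary tubes in the same order, leaving their aliquots

ROBOT

A 7-joint arm with a two-finger parallel gripper is mounted at the origin on the work surface; the furniture and walls round the work are solid. World frame = base frame: x ahead of the robot, y to its left, z up, the work surface at z = 0. Lengths are in mm, angles in rad, forces in N, time in s.
With the tool pointing down it reaches from about 400 to 875 mm from the base axis. Payload 4.4 kg.
Tool frame: the origin (TCP) lies where the fingers leave the gripper's body, on its centre line; the fingertips stand 73 mm ahead of it and the grasp point (between the pads) lies 54 mm ahead of it; z points along the fingers, y is the line along which they close (so a half turn about z gives the same grasp; the last joint's range is limited). The gripper opens to 85 mm and grips with 20 to 120 N. Pads are 22 mm wide; open, the fingers measure 114 mm over their backs; the gripper's body (76 mm by 85 mm) begins 54 mm behind the grasp point. The pads swing forward as they close: fully open they stand 13 mm farther back than shut.
Start: joints at [-1.396, 0.628, 0.038, 1.517, -0.027, 0.996, -0.02], TCP at [154.989, 631.265, 303.913] pointing down, gripper open.
Joint ranges: [-3.06, 3.06], [-0.37, 2.12], [-1.25, 1.32], [0.18, 2.47], [-1.1, 4.24], [0.23, 1.98], [-2.94, 2.94]. Speed limits (rad/s): [2.57, 2.57, 3.14, 3.14, 3.14, 3.14, 3.14].

INTERFACE

Orientations are given as [roll, pitch, yaw] about the fixed x, y, z axes, in that order (R = Rz(yaw) Ry(pitch) Rx(roll)).
In Python, from cell import ctrl gives the robot as it stands.
- The arm moves only by the tool send_rows, never from a script. Its argument "rows" is a list that holds one entry, the list of rows, each a list of 6 numbers: the shift along the tool's x, y, z in cm, then the turn, a rotation vector about the tool's x, y, z in rad. In form: [[[tx, ty, tz, wx, wy, wz], ...]]. A call has 1 to 10 rows; each row is the pose to reach, as a shift and turn from the pose commanded when the call began, along the tool's axes at that moment; what a row does not reach only later rows make up. A row lasts 1/10 s, in which the tool goes at most 50 mm and 8.59 degrees, less where a joint would pass 70% of its speed; a pose out of reach is approached as far as the arm can. A call with a gripper value outside its range is refused whole. "grip" is the closure in counts, from 0 (fully open) to 255 (shut), set as the call begins (left out, the last holds). The fingers move at their own pace and stop on an object; the grip force is fixed at half the most. Time passes only in rows, so rows that repeat a pose let the fingers close. It gives the time, the measured TCP pose, the force, the opening and the grip force at its end, in the units of the state.
- ctrl.read_state(): the state, without advancing time (a new reading comes with each control period).
- ctrl.get_image(name): name is "scene" or "top" or "wrist"; returns a dict with "pixels" (480x640x3 uint8, red, green, blue), "fx", "fy", "cx", "cy" (pixels), "extrinsics" (4x4, takes a point from camera to world coordinates); the wrist camera has in their place "mount" (4x4, takes a point from camera to tool coordinates, whose origin is the TCP and whose axes are the flange's). Camera axes: x right, y up, looking along -z (the intrinsics and any distortion apply to the point x, -y, -z); pixel columns grow to the right and rows downward; lengths in mm; the calibration is good to about 2 mm. A picture is of the moment at which its call begins: read the wrist's pose just before it. There is no depth.
- ctrl.finish_job(): hands the job in; it is judged then, once.
The state is a dict: "clock": time; "qpos": joint angles; "qd": joint speeds; "tau": joint torques, N m; "eef_pos": TCP position; "tool_rot": TCP orientation; "force": force on the tool from outside, world axes, zero at the start; "torque": the same for the moment, N m; "width": finger opening in mm; "gripper_force": force on a finger pad.
Only numpy, scipy, OpenCV 4.12 (cv2) and the standard library are available. Lean on these libraries where they do the work, as an engineer would, in place of code of your own. Each camera call takes 0.05 s, during which the arm holds its last target. There are 200 camera calls.

TASK

Four tall capped sample tubes stand in a row in one tube rack, each beside its short aliquot vial with the same cap colour. Move the four tall tubes into the empty rack in the same order: counting holes from the end with the black clip on each rack, every tube goes into the same-numbered hole that it came from, all four in one row (either of the two rows will do), upright and down on the rack's floor. Leave the four short vials in their places in the first rack.

Things in the scene. Friction and masses are not known exactly. Their poses are not given: they have to be found in the camera images.
- tube_red: sample tube with a red cap, 100 mm tall, 14 g (may vary): stem 13 mm across, cap 16 to 17 mm across over the top 20 mm. Stands upright and loose in a hole of the source rack. Origin: centre of the tube's bottom; z along it to the cap.
- tube_yellow: sample tube with a dull yellow cap, 100 mm tall, 14 g (may vary): stem 13 mm across, cap 16 to 17 mm across over the top 20 mm. Stands upright and loose in a hole of the source rack. Origin: centre of the tube's bottom; z along it to the cap.
- tube_green: sample tube with a dark green cap, 100 mm tall, 14 g (may vary): stem 13 mm across, cap 16 to 17 mm across over the top 20 mm. Stands upright and loose in a hole of the source rack. Origin: centre of the tube's bottom; z along it to the cap.
- tube_blue: sample tube with a blue cap, 100 mm tall, 14 g (may vary): stem 13 mm across, cap 16 to 17 mm across over the top 20 mm. Stands upright and loose in a hole of the source rack. Origin: centre of the tube's bottom; z along it to the cap.
- vial_red: short white screw-cap aliquot vial with a red cap, 16 mm across, 58 mm tall, 15 g: its cap top stands 62 mm over the bench. It stands loose in the source rack, in the hole of the other row beside the place of the tube with the same cap, and stays there, so it shows where that tube came from. Origin: centre of its bottom; z up.
- vial_yellow: short white screw-cap aliquot vial with a dull yellow cap, 16 mm across, 58 mm tall, 15 g: its cap top stands 62 mm over the bench. It stands loose in the source rack, in the hole of the other row beside the place of the tube with the same cap, and stays there, so it shows where that tube came from. Origin: centre of its bottom; z up.
- vial_green: short white screw-cap aliquot vial with a dark green cap, 16 mm across, 58 mm tall, 15 g: its cap top stands 62 mm over the bench. It stands loose in the source rack, in the hole of the other row beside the place of the tube with the same cap, and stays there, so it shows where that tube came from. Origin: centre of its bottom; z up.
- vial_blue: short white screw-cap aliquot vial with a blue cap, 16 mm across, 58 mm tall, 15 g: its cap top stands 62 mm over the bench. It stands loose in the source rack, in the hole of the other row beside the place of the tube with the same cap, and stays there, so it shows where that tube came from. Origin: centre of its bottom; z up.
- source_rack: White tube rack, 56 x 150 x 60 mm, fixed, holding tubes and vials. Origin: centre of underside; y along it to the end with the black clip (64 mm high, 14 mm past the end plate). Two rows (x = -13 and +13 mm) of six holes at y = 61.5, 37.5, 12.5, -12.5, -37.5, -61.5 mm. Start: tubes in the four middle holes of row -13, vials beside them in row +13. May be left or right of the other rack.
- target_rack: Empty rack, otherwise the same and with the same axes, hole places and black clip at its +y end; fixed, turned any way round. Holes of both racks: 22 mm (x) by 21 mm (y) clear (end ones 19), in an open grid 50 to 55 mm above the underside; tubes pass it and stand on the floor, 4 mm above the underside. End plates 60 mm. A full-height window post stands at x 0.52, y 0.49 m.

How it is judged:
By the outcome, as a careful person would: the job done as asked, in the order asked, and still so for the second after the job is handed in, with the robot touching nothing.
It also fails if it takes over 109 s, if anything falls off the work surface, if the arm or the gripper's body presses on something with over 40 N, if the wrist force passes 120 N, or if a joint passes its speed limit or range.

## Working session

There is one attempt and no reset: what is moved stays moved. The work goes in short steps, Python scripts to look and compute and a tool call to move; the robot and the scene stay as the last step left them, time stands still between calls to the robot, and variables do not carry over. Pictures are saved under pics/ and viewed, at most 14 in all, crops included, and the job is handed in when it is done.

Besides the shell and the picture viewer there is one more tool, called by a JSON object that holds its "op" and its "data", one argument or row to a line. send_rows: Moves the arm, as the interface text tells. Its arguments: {"type":"object","properties":{"rows":{"type":"array","items":{"type":"array","items":{"type":"array","items":{"type":"number"}}}},"grip":{"type":"number"}},"required":["rows"]}

```bash
mkdir -p pics; ls
python3 - <<'E'
from cell import ctrl
import cv2
s=ctrl.read_state();print({k:s[k] for k in('clock','eef_pos','tool_rot','width')})
for n in('scene','top'):
    i=ctrl.get_image(n);cv2.imwrite(f'pics/{n}0.png',i['pixels'][:,:,::-1])
    print(n,i['fx'],i['cx'],i['cy'],i['extrinsics'],[k for k in i])
E
```

```text
pics
{'clock': 0.0, 'eef_pos': array([154.85814395, 630.76937919, 302.97569861]), 'tool_rot': array([-3.13964028e+00,  8.46686086e-06,  2.90077703e+00]), 'width': 85.47800687450781}
scene 514.5784855382749 326.2906809440408 234.53598308389482 [[-6.25206582e-01  4.60566977e-01 -6.30075225e-01 -6.11452913e+01]
 [-7.80458150e-01 -3.67558258e-01  5.05752907e-01  5.08127696e+02]
 [ 1.34373544e-03  8.07947391e-01  5.89253094e-01  5.24240396e+02]
 [ 0.00000000e+00  0.00000000e+00  0.00000000e+00  1.00000000e+00]] ['pixels', 'fx', 'fy', 'cx', 'cy', 'extrinsics']
top 544.125766277898 320.2604505845085 233.4562481471247 [[ 2.45910239e-02  9.83792595e-01 -1.77615908e-01  3.24328794e+02]
 [-9.99677323e-01  2.30678411e-02 -1.06359714e-02  5.57032258e+01]
 [-6.36637441e-03  1.77820145e-01  9.84042410e-01  9.00249161e+02]
 [ 0.00000000e+00  0.00000000e+00  0.00000000e+00  1.00000000e+00]] ['pixels', 'fx', 'fy', 'cx', 'cy', 'extrinsics']
```

View pics/top0.png

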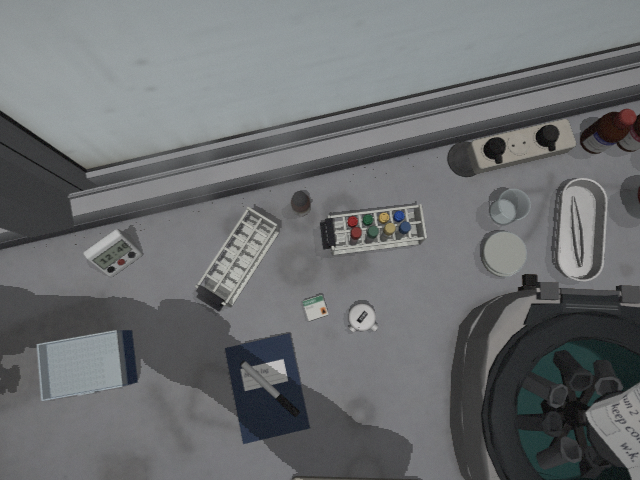

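View pics/scene0.png

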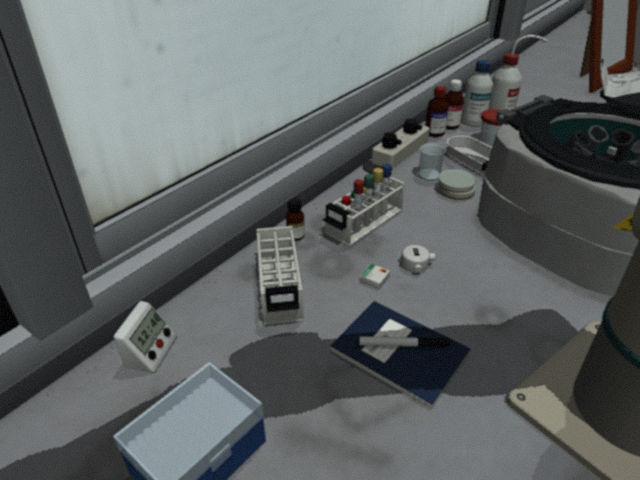

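Both racks are in view. In the top view the source rack spans x 322-425 and v 203-253 with its clip at the left, and the target rack runs from (262,210) to (215,300) with its clip at the lower left. I'll zoom in to measure.

Run:
```python
import cv2,numpy as np
t=cv2.imread('pics/top0.png')
a=cv2.resize(t[195:315,190:350],None,fx=5,fy=5,interpolation=cv2.INTER_CUBIC)
b=cv2.resize(t[190:265,312:437],None,fx=6,fy=6,interpolation=cv2.INTER_CUBIC)
cv2.imwrite('pics/tgt.png',a);cv2.imwrite('pics/src.png',b)
```

```text
(no output)
```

View pics/tgt.png

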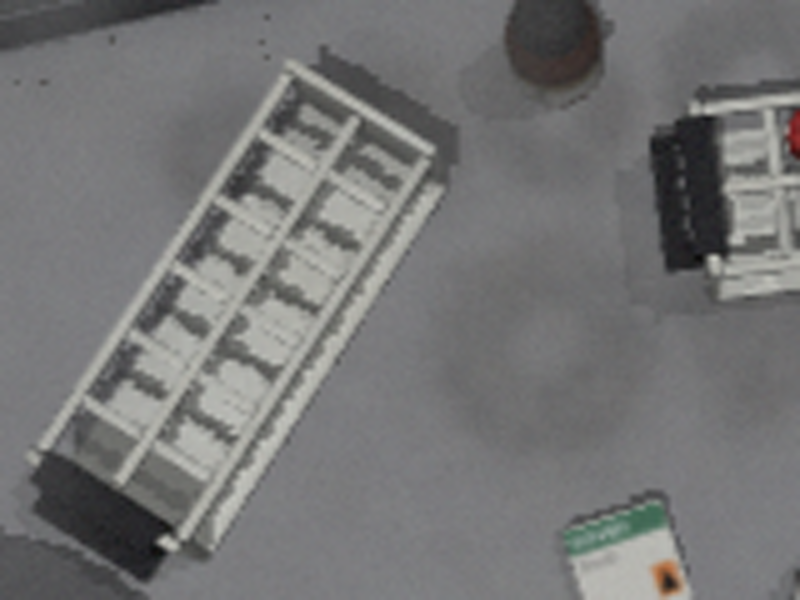

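View pics/src.png

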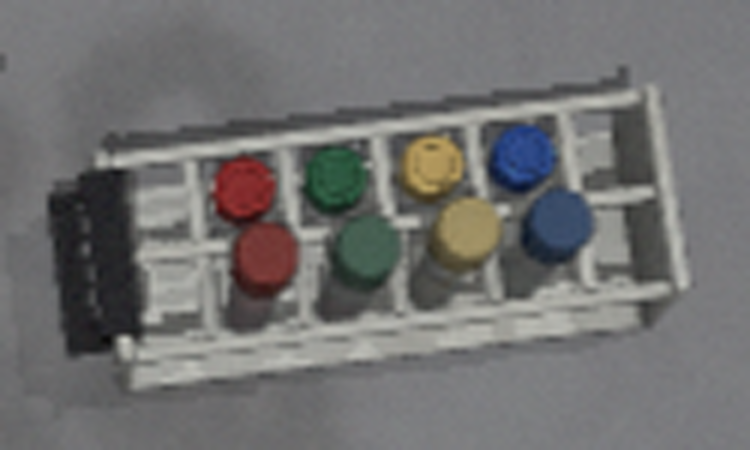

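```bash
cat > h.py <<'E'
import numpy as np
from cell import ctrl
from scipy.optimize import least_squares
def ray(c,u,v,z):
    E=c['extrinsics'];d=E[:3,:3]@np.array([(u-c['cx'])/c['fx'],-(v-c['cy'])/c['fy'],-1])
    o=E[:3,3];return o+d*(z-o[2])/d[2]
def fit(loc,w):
    f=lambda p:(np.c_[np.cos(p[2])*loc[:,0]-np.sin(p[2])*loc[:,1]+p[0],np.sin(p[2])*loc[:,0]+np.cos(p[2])*loc[:,1]+p[1]]-w[:,:2]).ravel()
    y0=np.arctan2(*(w[0]-w[2])[1::-1])-np.pi/2
    r=least_squares(f,[*w[:,:2].mean(0),y0]);return r.x,f(r.x).reshape(-1,2)
def pt(p,x,y):c,s=np.cos(p[2]),np.sin(p[2]);return np.array([p[0]+c*x-s*y,p[1]+s*x+c*y])
HY=[61.5,37.5,12.5,-12.5,-37.5,-61.5]
E
python3 - <<'E'
from h import *
np.set_printoptions(precision=1,suppress=True)
c=ctrl.get_image('top')
S=lambda a:np.array([ray(c,312+x/6,190+y/6,z) for x,y,z in a])
T=lambda a:np.array([ray(c,190+x/5,195+y/5,z) for x,y,z in a])
# order: clip +x, clip -x, far +x, far -x
loc=np.array([[28,73.5],[-28,73.5],[28,-73.5],[-28,-73.5]],float)
ps,rs=fit(loc,S([(105,155,60),(125,345,60),(655,90,60),(680,288,60)]));print('src',ps,'\n',rs)
# target: y axis to lower-left (+Y,-X) ; x=y cross z
w=T([(35,457,60),(170,543,60),(291,67,60),(430,152,60)])
pt_,rt=fit(loc,w);print('tgt',pt_,'\n',rt)
caps=S([(266,250,104),(367,243,104),(468,230,104),(558,222,104)])
v=S([(245,187,62),(336,178,62),(433,165,62),(524,157,62)])
print('caps\n',caps,'\nvials\n',v)
for i in range(1,5):print(i+1,'src-',pt(ps,-13,HY[i]),'src+',pt(ps,13,HY[i]),'T-',pt(pt_,-13,HY[i]),'T+',pt(pt_,13,HY[i]))
print('wall',[ray(c,*q)[:2] for q in((200,180,0),(400,150,0),(72,205,0),(300,202,60))])
E
```

```text
src [489.2 -24.5   0.1] 
 [[ 2.6  1.2]
 [-2.5  0. ]
 [ 1.3  0.1]
 [-1.4 -1.3]]
tgt [438.1 194.4   1. ] 
 [[ 0.7  2.9]
 [-2.5 -2. ]
 [ 2.   1.1]
 [-0.2 -2. ]]
caps
 [[472.   10.7 104. ]
 [474.4 -14.3 104. ]
 [478.2 -39.3 104. ]
 [480.8 -61.6 104. ]] 
vials
 [[496.4  14.1  62. ]
 [499.4  -9.7  62. ]
 [503.5 -35.1  62. ]
 [506.2 -58.9  62. ]]
2 src- [471.3  10.9] src+ [497.1  14.4] T- [399.2 202.3] T+ [412.5 224.7]
3 src- [474.7 -13.8] src+ [500.4 -10.4] T- [420.7 189.6] T+ [434.  211.9]
4 src- [478.  -38.6] src+ [503.8 -35.2] T- [442.2 176.8] T+ [455.5 199.2]
5 src- [481.3 -63.4] src+ [507.1 -59.9] T- [463.7 164.1] T+ [477.  186.4]
wall [array([575.1, 273.8]), array([636.5, -68.7]), array([526.1, 489.2]), array([525.9,  98.2])]
```

```bash
cat >> h.py <<'E'
from scipy.spatial.transform import Rotation as R
PS=np.array([489.2,-24.5,0]);PT=np.array([438.1,194.4,0])
def delta(x,y,zt,yaw,verbose=True):
    "shift (cm, tool axes) and rotvec from measured pose to TCP goal, tool straight down"
    s=ctrl.read_state();A=R.from_euler('xyz',s['tool_rot']);B=R.from_euler('xyz',[np.pi,0,yaw])
    d=A.inv().apply(np.array([x,y,zt])-s['eef_pos'])/10;w=(A.inv()*B).as_rotvec()
    print('t',round(s['clock'],2),'pos',s['eef_pos'].round(1),'rot',s['tool_rot'].round(4),'w',round(s['width'],1),'-> d',d.round(2),'rot',w.round(3))
E
python3 - <<'E'
from h import *
c=ctrl.get_image('top')
loc=np.array([[28,73.5],[-28,73.5],[28,-73.5],[-28,-73.5]],float)
S=lambda a:np.array([ray(c,312+x/6,190+y/6,60) for x,y in a])
T=lambda a:np.array([ray(c,190+x/5,195+y/5,60) for x,y in a])
a=fit(loc,S([(105,155),(125,345),(655,90),(680,288)]))[0];b=fit(loc,T([(35,457),(170,543),(291,67),(430,152)]))[0]
print(a,b)
delta(472,10.8,290,a[2]+np.pi/2)
E
```

```text
[ 4.89213944e+02 -2.44979183e+01  1.33355594e-01] [438.11559082 194.3835212    1.035064  ]
t 0.2 pos [154.9 631.  303.3] rot [-3.1404 -0.      2.9008] w 85.1 -> d [-45.58 -52.66   1.39] rot [-1.000e-03  1.000e-03  1.197e+00]
```

{"op": "send_rows", "data": {
  "rows": [
    [[-22,-26,0.7,0,0,0.6],[-45.6,-52.7,1.4,0,0,1.197],[-45.6,-52.7,1.4,0,0,1.197],[-45.6,-52.7,1.4,0,0,1.197],[-45.6,-52.7,1.4,0,0,1.197],[-45.6,-52.7,1.4,0,0,1.197],[-45.6,-52.7,1.4,0,0,1.197],[-45.6,-52.7,1.4,0,0,1.197],[-45.6,-52.7,1.4,0,0,1.197],[-45.6,-52.7,1.4,0,0,1.197]]
  ],
  "grip": 100
}}

```text
clock: 1.2
eef_pos: [382.8, 184.4, 294.0]
tool_rot: [3.141, -0.0, 1.704]
force: [1.9, 0.7, -0.6]
width: 51.8
gripper_force: 0.0
```

```bash
python3 -c "
from h import *
delta(472,10.8,290,1.704)"
```

```text
t 1.2 pos [382.8 184.4 294. ] rot [ 3.1411e+00 -2.0000e-04  1.7044e+00] w 51.8 -> d [-18.4    6.52   0.4 ] rot [ 0. -0.  0.]
```

{"op": "send_rows", "data": {
  "rows": [
    [[-16,5.5,0.4,0,0,0],[-16,5.5,0.4,0,0,0],[-16,5.5,0.4,0,0,0],[-16,5.5,0.4,0,0,0],[-16,5.5,0.4,0,0,0],[-16,5.5,0.4,0,0,0]]
  ]
}}

```text
clock: 1.8
eef_pos: [457.7, 35.0, 289.6]
tool_rot: [-3.141, -0.001, 1.703]
force: [-0.1, 0.7, 0.4]
width: 51.9
gripper_force: 0.0
```

```bash
python3 -c "
from h import *
import cv2
i=ctrl.get_image('wrist');cv2.imwrite('pics/w0.png',i['pixels'][:,:,::-1]);print(i['fx'],i['mount'],i['cx'],i['cy'])
delta(472,10.8,290,1.704)"
```

```text
389.35341329818186 [[-1.99757018e-04  9.64733141e-01  2.63229799e-01  6.62642744e+01]
 [ 9.99999597e-01 -3.77932679e-05  8.97380753e-04 -7.31241473e-01]
 [ 8.75681267e-04  2.63229872e-01 -9.64732744e-01 -7.10500673e+01]
 [ 0.00000000e+00  0.00000000e+00  0.00000000e+00  1.00000000e+00]] 324.2948610852421 239.69703759049656
t 1.85 pos [457.5  35.9 289.6] rot [-3.1405e+00 -1.0000e-03  1.7051e+00] w 52.0 -> d [-2.68  1.11 -0.04] rot [-0.001 -0.001  0.001]
```

View pics/w0.png

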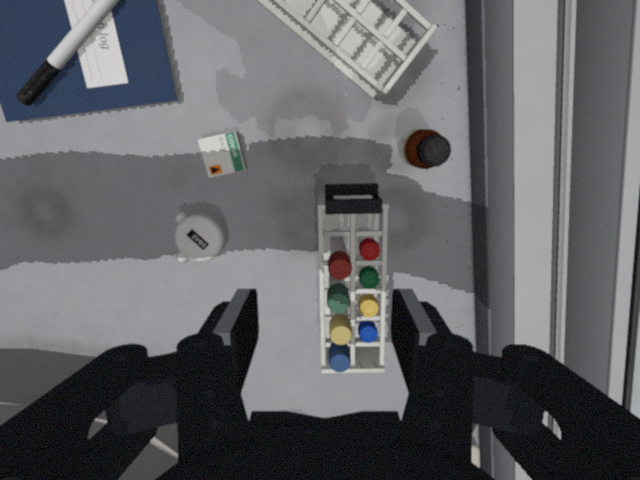

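The wrist view shows the tall caps at about (340,264), (338,298), (341,330) and (339,357), with the vials to their right. I'll check these against the top camera.

```bash
cat >> h.py <<'E'
def wrist():
    s=ctrl.read_state();i=ctrl.get_image('wrist');T=np.eye(4)
    T[:3,:3]=R.from_euler('xyz',s['tool_rot']).as_matrix();T[:3,3]=s['eef_pos'];i['extrinsics']=T@i['mount'];return i
E
python3 -c "
from h import *
c=wrist()
for u,v,z in [(340,264,94),(338,298,94),(341,330,94),(339,357,94),(370,250,62),(368,332,62),(320,370,60),(384,371,60)]:print(ray(c,u,v,z).round(1))
delta(472,10.8,290,1.704)"
```

```text
[470.8  13.   94. ]
[473.1 -13.5  94. ]
[479.1 -39.1  94. ]
[481.  -62.2  94. ]
[495.6  17.3  62. ]
[505.9 -54.7  62. ]
[470.4 -98.   60. ]
[526.4 -91.4  60. ]
t 1.9 pos [457.4  36.3 289.7] rot [-3.1407e+00 -9.0000e-04  1.7061e+00] w 51.9 -> d [-2.72  1.1  -0.04] rot [-0.001 -0.001  0.002]
```

{"op": "send_rows", "data": {
  "rows": [
    [[-2.65,1.05,3,0,0,0],[-2.65,1.05,7,0,0,0],[-2.65,1.05,7,0,0,0],[-2.65,1.05,7,0,0,0],[-2.65,1.05,7,0,0,0]]
  ]
}}

```text
clock: 2.4
eef_pos: [472.5, 10.9, 221.3]
tool_rot: [3.14, -0.0, 1.706]
force: [-0.1, -0.5, 0.4]
width: 51.6
gripper_force: 0.0
```

```bash
python3 -c "
from h import *
delta(471.5,11.3,145,1.704)"
```

```text
t 2.4 pos [472.5  10.9 221.3] rot [ 3.1395e+00 -3.0000e-04  1.7056e+00] w 51.6 -> d [ 0.05 -0.11  7.63] rot [ 0.002 -0.     0.002]
```

{"op": "send_rows", "data": {
  "rows": [
    [[0,0,4,0,0,0],[0,0,7.6,0,0,0],[0,0,7.6,0,0,0],[0,0,7.6,0,0,0],[0,0,7.6,0,0,0]]
  ]
}}

```text
clock: 2.9
eef_pos: [473.3, 10.0, 145.9]
tool_rot: [3.138, 0.0, 1.704]
force: [0.5, 0.1, -0.2]
width: 51.7
gripper_force: 0.0
```

{"op": "send_rows", "data": {
  "rows": [
    [[0,0,0,0,0,0],[0,0,0,0,0,0],[0,0,0,0,0,0],[0,0,0,0,0,0],[0,0,0,0,0,0],[0,0,0,0,0,0],[0,0,0,0,0,0]]
  ],
  "grip": 255
}}

```text
clock: 3.6
eef_pos: [472.6, 9.9, 145.0]
tool_rot: [3.14, -0.0, 1.704]
force: [-1.1, 0.6, 8.6]
width: 14.9
gripper_force: 58.3
```

{"op": "send_rows", "data": {
  "rows": [
    [[0,0,-2,0,0,0],[0,0,-6,0,0,0],[0,0,-10,0,0,0],[0,0,-14.5,0,0,0],[0,0,-14.5,0,0,0],[0,0,-14.5,0,0,0]]
  ]
}}

```text
clock: 4.2
eef_pos: [472.2, 10.2, 289.9]
tool_rot: [3.139, -0.001, 1.704]
force: [0.9, 0.7, -1.4]
width: 15.0
gripper_force: 58.7
```

```bash
python3 -c "
from h import *
import cv2
cv2.imwrite('pics/w1.png',cv2.resize(wrist()['pixels'][:,:,::-1],(480,360)))
PT[2]=1.035;x=pt(PT,-13,37.5);print(x)
delta(*x,290,2.606)"
```

```text
[399.21832451 202.36651184]
t 4.25 pos [471.5  10.2 288.8] rot [-3.1414e+00 -5.0000e-04  1.7042e+00] w 15.1 -> d [20.01 -4.61 -0.11] rot [ 0.    -0.001 -0.902]
```

View pics/w1.png

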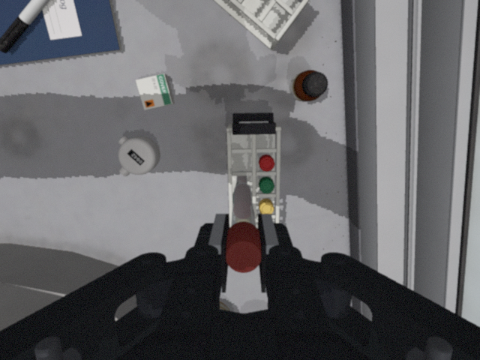

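The red tube is held, with its cap at (243,245) and its stem running up to (242,180). I'll move it to the target.

{"op": "send_rows", "data": {
  "rows": [
    [[5,-1.2,0,0,0,-0.15],[20,-4.6,0,0,0,-0.902],[20,-4.6,0,0,0,-0.902],[20,-4.6,0,0,0,-0.902],[20,-4.6,0,0,0,-0.902],[20,-4.6,0,0,0,-0.902],[20,-4.6,0,0,0,-0.902],[20,-4.6,0,0,0,-0.902],[20,-4.6,0,0,0,-0.902]]
  ]
}}

```text
clock: 5.15
eef_pos: [399.8, 201.3, 288.2]
tool_rot: [-3.14, -0.001, 2.602]
force: [-0.6, -0.2, 0.2]
width: 14.9
gripper_force: 58.7
```

Run:
```python
from h import *
import cv2
c=wrist();cv2.imwrite('pics/w2.png',c['pixels'][:,:,::-1])
PT[2]=1.035;x=pt(PT,-13,37.5)
delta(*x,290,2.606)
E=np.linalg.inv(c['extrinsics']);s=ctrl.read_state()
def pr(p):q=E@np.r_[p,1];return (c['cx']+c['fx']*q[0]/-q[2],c['cy']-c['fx']*q[1]/-q[2])
print('exp tube bottom px',pr(s['eef_pos']-[0,0,140]),'hole',[np.round(pr([*pt(PT,-13,h),52])) for h in HY])
```

```text
t 5.2 pos [399.9 201.4 288.4] rot [-3.1406e+00 -4.0000e-04  2.6025e+00] w 15.0 -> d [ 0.1   0.05 -0.16] rot [-0.001 -0.    -0.003]
exp tube bottom px (np.float64(326.29456411667394), np.float64(256.13811399429534)) hole [array([326., 189.]), array([326., 219.]), array([327., 248.]), array([327., 277.]), array([327., 304.]), array([327., 330.])]
```

View pics/w2.png

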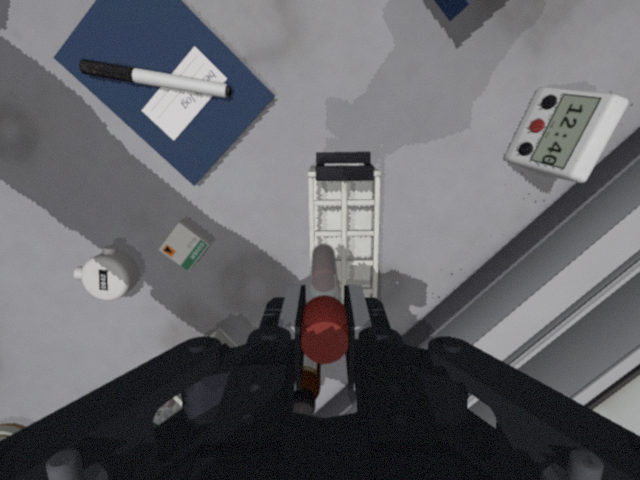

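Tube bottom is at (323,250), and the hole 2 cell is centred near (328,219), as predicted. I'll lower it.

{"op": "send_rows", "data": {
  "rows": [
    [[0.1,0.05,4,0,0,0],[0.1,0.05,8,0,0,0],[0.1,0.05,11,0,0,0],[0.1,0.05,13,0,0,0],[0.1,0.05,14.1,0,0,0],[0.1,0.05,14.1,0,0,0],[0.1,0.05,14.1,0,0,0]]
  ]
}}

```text
clock: 5.9
eef_pos: [399.7, 203.0, 148.3]
tool_rot: [3.141, 0.0, 2.605]
force: [-0.1, 0.3, 0.5]
width: 15.0
gripper_force: 58.7
```

{"op": "send_rows", "data": {
  "rows": [
    [[0,0,0.3,0,0,0],[0,0,0.3,0,0,0]]
  ]
}}

```text
clock: 6.1
eef_pos: [399.6, 203.2, 145.5]
tool_rot: [3.14, 0.001, 2.606]
force: [0.9, 0.1, 0.6]
width: 14.8
gripper_force: 58.7
```

{"op": "send_rows", "data": {
  "rows": [
    [[0,0,0,0,0,0],[0,0,0,0,0,0],[0,0,0,0,0,0],[0,0,0,0,0,0],[0,0,-4,0,0,0],[0,0,-8,0,0,0],[0,0,-12,0,0,0],[0,0,-14,0,0,0],[0,0,-14,0,0,0]]
  ],
  "grip": 100
}}

```text
clock: 7.0
eef_pos: [400.6, 203.7, 287.6]
tool_rot: [3.136, 0.003, 2.606]
force: [0.2, -0.7, -0.1]
width: 52.2
gripper_force: 0.0
```

Run:
```python
from h import *
import cv2
c=wrist();cv2.imwrite('pics/w3.png',c['pixels'][:,:,::-1])
delta(474.2,-13.8,285,1.704)
```

```text
t 7.05 pos [399.7 203.3 285.9] rot [3.1387e+00 1.3000e-03 2.6059e+00] w 52.0 -> d [-17.49 -14.86   0.07] rot [ 0.003 -0.     0.902]
```

View pics/w3.png

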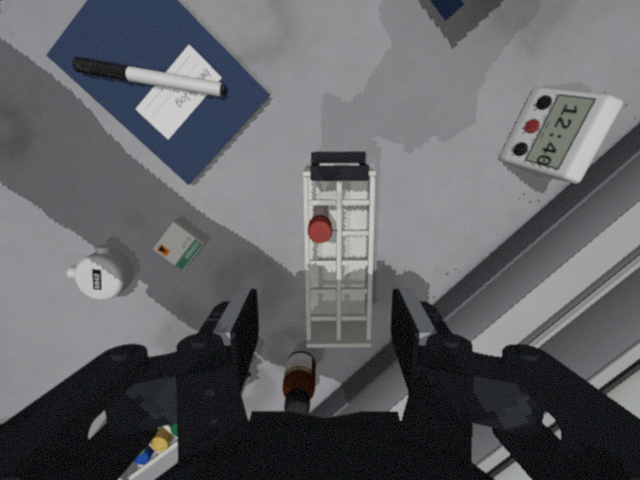

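Red stands in hole 2, row -13, at (320,228). Next is green.

{"op": "send_rows", "data": {
  "rows": [
    [[-17.5,-14.85,0,0,0,0.902],[-17.5,-14.85,0,0,0,0.902],[-17.5,-14.85,0,0,0,0.902],[-17.5,-14.85,0,0,0,0.902],[-17.5,-14.85,0,0,0,0.902],[-17.5,-14.85,0,0,0,0.902],[-17.5,-14.85,0,0,0,0.902],[-17.5,-14.85,0,0,0,0.902],[-17.5,-14.85,0,0,0,0.902],[-17.5,-14.85,0,0,0,0.902]]
  ]
}}

```text
clock: 8.05
eef_pos: [473.7, -13.3, 284.6]
tool_rot: [-3.141, -0.0, 1.707]
force: [-1.0, -0.3, 0.7]
width: 52.0
gripper_force: 0.0
```

{"op": "send_rows", "data": {
  "rows": [
    [[0,0,4,0,0,0],[0,0,6,0,0,0],[0,0,6,0,0,0],[0,0,6,0,0,0]]
  ]
}}

```text
clock: 8.45
eef_pos: [474.1, -14.0, 225.1]
tool_rot: [-3.141, -0.0, 1.705]
force: [0.3, -0.3, 1.0]
width: 51.9
gripper_force: 0.0
```

```bash
python3 -c "
from h import *
delta(474.2,-13.8,145,1.704)"
```

```text
t 8.45 pos [474.1 -14.  225.1] rot [-3.1415 -0.      1.7046] w 51.9 -> d [0.01 0.02 8.01] rot [-0.    -0.     0.001]
```

{"op": "send_rows", "data": {
  "rows": [
    [[0,0,4,0,0,0],[0,0,8,0,0,0],[0,0,8,0,0,0],[0,0,8,0,0,0],[0,0,8,0,0,0]]
  ]
}}

```text
clock: 8.95
eef_pos: [475.3, -14.2, 147.0]
tool_rot: [3.138, 0.001, 1.704]
force: [-0.2, 0.6, 0.1]
width: 51.9
gripper_force: 0.0
```

{"op": "send_rows", "data": {
  "rows": [
    [[0,0,0,0,0,0],[0,0,0,0,0,0],[0,0,0,0,0,0],[0,0,0,0,0,0],[0,0,0,0,0,0],[0,0,0,0,0,0],[0,0,0,0,0,0]]
  ],
  "grip": 255
}}

```text
clock: 9.65
eef_pos: [474.9, -14.1, 146.1]
tool_rot: [3.139, 0.0, 1.704]
force: [-0.1, 0.5, 7.7]
width: 14.7
gripper_force: 58.3
```

{"op": "send_rows", "data": {
  "rows": [
    [[0,0,-2,0,0,0],[0,0,-6,0,0,0],[0,0,-10,0,0,0],[0,0,-14,0,0,0],[0,0,-14,0,0,0],[0,0,-14,0,0,0]]
  ]
}}

```text
clock: 10.25
eef_pos: [474.1, -13.8, 285.9]
tool_rot: [3.139, -0.0, 1.704]
force: [-0.4, 1.0, -0.7]
width: 15.1
gripper_force: 58.7
```

```bash
python3 -c "
from h import *
PT[2]=1.035
delta(*pt(PT,-13,12.5),285,2.606)"
```

```text
t 10.25 pos [474.1 -13.8 285.9] rot [ 3.1392e+00 -4.0000e-04  1.7043e+00] w 15.1 -> d [20.87 -2.59  0.09] rot [ 0.002  0.001 -0.902]
```

{"op": "send_rows", "data": {
  "rows": [
    [[5,-0.7,0,0,0,-0.15],[20.85,-2.6,0,0,0,-0.902],[20.85,-2.6,0,0,0,-0.902],[20.85,-2.6,0,0,0,-0.902],[20.85,-2.6,0,0,0,-0.902],[20.85,-2.6,0,0,0,-0.902],[20.85,-2.6,0,0,0,-0.902],[20.85,-2.6,0,0,0,-0.902],[20.85,-2.6,0,0,0,-0.902]]
  ]
}}

```text
clock: 11.15
eef_pos: [420.4, 188.4, 284.4]
tool_rot: [-3.14, -0.001, 2.602]
force: [-0.2, -1.0, 0.3]
width: 14.8
gripper_force: 58.7
```

```bash
python3 -c "
from h import *
PT[2]=1.035
delta(*pt(PT,-13,12.5),146,2.606)
c=ctrl.get_image('wrist');T=np.eye(4);T[:3,:3]=R.from_euler('xyz',[3.1387,0.0013,2.6059]).as_matrix();T[:3,3]=[399.7,203.3,285.9];c['extrinsics']=T@c['mount']
print('red cap',ray(c,320,228,94),pt(PT,-13,37.5))"
```

```text
t 11.15 pos [420.4 188.4 284.4] rot [-3.1404e+00 -5.0000e-04  2.6018e+00] w 14.8 -> d [ 0.03  0.14 13.84] rot [-0.001 -0.001 -0.004]
red cap [394.97501128 202.3123534   94.        ] [399.21832451 202.36651184]
```

{"op": "send_rows", "data": {
  "rows": [
    [[0,0.05,4,0,0,0],[0,0.05,8,0,0,0],[0,0.05,11,0,0,0],[0,0.05,13,0,0,0],[0,0.05,13.85,0,0,0],[0,0.05,13.85,0,0,0],[0,0.05,13.85,0,0,0],[0,0.05,13.85,0,0,0]]
  ]
}}

```text
clock: 12.0
eef_pos: [421.0, 189.5, 146.8]
tool_rot: [3.141, 0.0, 2.605]
force: [0.4, -0.6, -0.1]
width: 14.5
gripper_force: 59.9
```

{"op": "send_rows", "data": {
  "rows": [
    [[0,0,0.15,0,0,0],[0,0,0.15,0,0,0]]
  ]
}}

```text
clock: 12.2
eef_pos: [421.3, 189.7, 145.6]
tool_rot: [3.14, 0.001, 2.605]
force: [0.3, 0.4, 7.9]
width: 14.6
gripper_force: 60.8
```

{"op": "send_rows", "data": {
  "rows": [
    [[0,0,0,0,0,0],[0,0,0,0,0,0],[0,0,0,0,0,0],[0,0,0,0,0,0],[0,0,-4,0,0,0],[0,0,-8,0,0,0],[0,0,-12,0,0,0],[0,0,-14,0,0,0],[0,0,-14,0,0,0],[0,0,-14,0,0,0]]
  ],
  "grip": 100
}}

```text
clock: 13.2
eef_pos: [420.5, 189.6, 284.7]
tool_rot: [3.141, -0.0, 2.606]
force: [0.2, -1.0, -0.2]
width: 52.0
gripper_force: 0.0
```

```bash
python3 -c "
from h import *
delta(478.3,-38.9,285,1.704)"
```

```text
t 13.2 pos [420.5 189.6 284.7] rot [ 3.1414e+00 -1.0000e-04  2.6060e+00] w 52.0 -> d [-16.63 -16.7   -0.03] rot [ 0.    -0.     0.902]
```

{"op": "send_rows", "data": {
  "rows": [
    [[-16.65,-16.7,0,0,0,0.902],[-16.65,-16.7,0,0,0,0.902],[-16.65,-16.7,0,0,0,0.902],[-16.65,-16.7,0,0,0,0.902],[-16.65,-16.7,0,0,0,0.902],[-16.65,-16.7,0,0,0,0.902],[-16.65,-16.7,0,0,0,0.902],[-16.65,-16.7,0,0,0,0.902],[-16.65,-16.7,0,0,0,0.902],[-16.65,-16.7,0,0,0,0.902]]
  ]
}}

```text
clock: 14.2
eef_pos: [478.5, -38.1, 284.5]
tool_rot: [-3.141, -0.001, 1.707]
force: [-0.1, 0.0, 1.1]
width: 51.8
gripper_force: 0.0
```

{"op": "send_rows", "data": {
  "rows": [
    [[0,0,4,0,0,0],[0,0,6,0,0,0],[0,0,6,0,0,0],[0,0,6,0,0,0]]
  ]
}}

```text
clock: 14.6
eef_pos: [478.8, -38.8, 225.2]
tool_rot: [-3.141, -0.0, 1.705]
force: [0.2, -0.2, -0.4]
width: 52.3
gripper_force: 0.0
```

```bash
python3 -c "
from h import *
import cv2
delta(478.3,-38.9,145,1.704)
cv2.imwrite('pics/w4.png',wrist()['pixels'][180:480,160:480,::-1])"
```

```text
t 14.6 pos [478.8 -38.8 225.2] rot [-3.1415e+00 -1.0000e-04  1.7047e+00] w 52.3 -> d [ 0.   -0.05  8.02] rot [-0.    -0.     0.001]
```

View pics/w4.png

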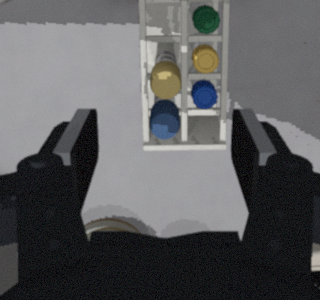

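Yellow is at crop (166,80) and blue at (165,120), both undisturbed and centred between the fingers. I'll grasp yellow.

{"op": "send_rows", "data": {
  "rows": [
    [[0,0,4,0,0,0],[0,0,8,0,0,0],[0,0,8,0,0,0],[0,0,8,0,0,0],[0,0,8,0,0,0]]
  ]
}}

```text
clock: 15.15
eef_pos: [480.0, -39.3, 146.9]
tool_rot: [3.138, 0.001, 1.704]
force: [0.1, -0.1, 0.5]
width: 51.8
gripper_force: 0.0
```

{"op": "send_rows", "data": {
  "rows": [
    [[0,0,0,0,0,0],[0,0,0,0,0,0],[0,0,0,0,0,0],[0,0,0,0,0,0],[0,0,0,0,0,0],[0,0,0,0,0,0],[0,0,0,0,0,0]]
  ],
  "grip": 255
}}

```text
clock: 15.85
eef_pos: [479.2, -39.1, 146.1]
tool_rot: [3.14, 0.0, 1.704]
force: [-0.3, 0.7, 9.3]
width: 14.6
gripper_force: 58.3
```

{"op": "send_rows", "data": {
  "rows": [
    [[0,0,-2,0,0,0],[0,0,-6,0,0,0],[0,0,-10,0,0,0],[0,0,-14,0,0,0],[0,0,-14,0,0,0],[0,0,-14,0,0,0]]
  ]
}}

```text
clock: 16.45
eef_pos: [478.9, -38.8, 285.9]
tool_rot: [3.139, -0.0, 1.704]
force: [-0.4, -0.4, -0.3]
width: 14.6
gripper_force: 58.9
```

```bash
python3 -c "
from h import *
PT[2]=1.035
delta(*pt(PT,-13,-12.5),285,2.606)"
```

```text
t 16.45 pos [478.9 -38.8 285.9] rot [ 3.1392e+00 -3.0000e-04  1.7043e+00] w 14.6 -> d [21.86 -0.76  0.09] rot [ 0.002  0.001 -0.902]
```

{"op": "send_rows", "data": {
  "rows": [
    [[5,-0.2,0,0,0,-0.15],[21.85,-0.75,0,0,0,-0.902],[21.85,-0.75,0,0,0,-0.902],[21.85,-0.75,0,0,0,-0.902],[21.85,-0.75,0,0,0,-0.902],[21.85,-0.75,0,0,0,-0.902],[21.85,-0.75,0,0,0,-0.902],[21.85,-0.75,0,0,0,-0.902],[21.85,-0.75,0,0,0,-0.902]]
  ]
}}

```text
clock: 17.35
eef_pos: [442.2, 175.6, 284.3]
tool_rot: [-3.14, -0.001, 2.602]
force: [-0.1, -0.2, 0.4]
width: 14.7
gripper_force: 58.9
```

```bash
python3 -c "
from h import *
import cv2
PT[2]=1.035
delta(*pt(PT,-13,-12.5),146,2.606)
cv2.imwrite('pics/w5.png',wrist()['pixels'][100:400,160:480,::-1])"
```

```text
t 17.35 pos [442.2 175.6 284.3] rot [-3.1403e+00 -5.0000e-04  2.6017e+00] w 14.7 -> d [ 0.05  0.13 13.83] rot [-0.001 -0.001 -0.004]
```

View pics/w5.png

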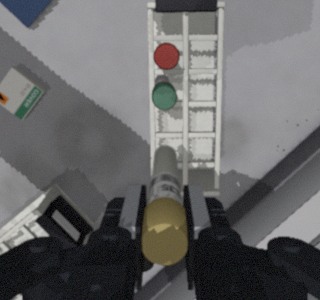

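Red (165,56) and green (164,96) stand in holes 2 and 3. Yellow is aligned with the row, with its stem end at (165,150).

{"op": "send_rows", "data": {
  "rows": [
    [[0,0.05,4,0,0,0],[0,0.05,8,0,0,0],[0,0.05,11,0,0,0],[0,0.05,13,0,0,0],[0,0.05,13.85,0,0,0],[0,0.05,13.85,0,0,0],[0,0.05,13.85,0,0,0],[0,0.05,13.85,0,0,0]]
  ]
}}

```text
clock: 18.2
eef_pos: [442.8, 176.9, 146.8]
tool_rot: [3.141, 0.001, 2.605]
force: [-0.6, -0.3, 0.1]
width: 14.6
gripper_force: 59.5
```

{"op": "send_rows", "data": {
  "rows": [
    [[0,0,0.15,0,0,0],[0,0,0.15,0,0,0]]
  ]
}}

```text
clock: 18.4
eef_pos: [443.2, 177.1, 146.0]
tool_rot: [3.14, 0.001, 2.605]
force: [-1.4, -0.8, 12.2]
width: 14.5
gripper_force: 60.6
```

{"op": "send_rows", "data": {
  "rows": [
    [[0,0,0,0,0,0],[0,0,0,0,0,0],[0,0,0,0,0,0],[0,0,0,0,0,0],[0,0,-4,0,0,0],[0,0,-8,0,0,0],[0,0,-12,0,0,0],[0,0,-14,0,0,0],[0,0,-14,0,0,0],[0,0,-14,0,0,0]]
  ],
  "grip": 100
}}

```text
clock: 19.4
eef_pos: [442.2, 177.0, 284.7]
tool_rot: [3.141, -0.0, 2.606]
force: [-0.7, 0.9, -0.6]
width: 52.1
gripper_force: 0.0
```

```bash
python3 -c "
from h import *
delta(481,-62.5,285,1.704)"
```

```text
t 19.4 pos [442.2 177.  284.7] rot [ 3.1415e+00 -2.0000e-04  2.6060e+00] w 52.1 -> d [-15.56 -18.62  -0.04] rot [-0.    -0.     0.902]
```

{"op": "send_rows", "data": {
  "rows": [
    [[-15.55,-18.6,0,0,0,0.902],[-15.55,-18.6,0,0,0,0.902],[-15.55,-18.6,0,0,0,0.902],[-15.55,-18.6,0,0,0,0.902],[-15.55,-18.6,0,0,0,0.902],[-15.55,-18.6,0,0,0,0.902],[-15.55,-18.6,0,0,0,0.902],[-15.55,-18.6,0,0,0,0.902],[-15.55,-18.6,0,0,0,0.902],[-15.55,-18.6,0,0,0,0.902]]
  ]
}}

```text
clock: 20.4
eef_pos: [481.2, -61.2, 284.5]
tool_rot: [-3.141, -0.001, 1.707]
force: [-0.0, -0.4, -0.0]
width: 52.0
gripper_force: 0.0
```

{"op": "send_rows", "data": {
  "rows": [
    [[0,0,4,0,0,0],[0,0,6,0,0,0],[0,0,6,0,0,0],[0,0,6,0,0,0]]
  ]
}}

```text
clock: 20.8
eef_pos: [481.4, -62.1, 225.1]
tool_rot: [-3.141, -0.0, 1.705]
force: [-0.8, 0.1, 0.6]
width: 52.2
gripper_force: 0.0
```

```bash
python3 -c "
from h import *
delta(481,-62.5,145,1.704)"
```

```text
t 20.8 pos [481.4 -62.1 225.1] rot [-3.1414 -0.      1.7048] w 52.2 -> d [-0.03 -0.04  8.01] rot [-0.    -0.     0.001]
```

{"op": "send_rows", "data": {
  "rows": [
    [[0,0,4,0,0,0],[0,0,8,0,0,0],[0,0,8,0,0,0],[0,0,8,0,0,0],[0,0,8,0,0,0]]
  ]
}}

```text
clock: 21.3
eef_pos: [482.6, -62.7, 147.0]
tool_rot: [3.138, 0.001, 1.704]
force: [-0.2, -1.2, 0.9]
width: 51.7
gripper_force: 0.0
```

{"op": "send_rows", "data": {
  "rows": [
    [[0,0,0,0,0,0],[0,0,0,0,0,0],[0,0,0,0,0,0],[0,0,0,0,0,0],[0,0,0,0,0,0],[0,0,0,0,0,0],[0,0,0,0,0,0]]
  ],
  "grip": 255
}}

```text
clock: 22.0
eef_pos: [482.0, -62.5, 146.1]
tool_rot: [3.139, 0.0, 1.704]
force: [-0.1, 0.8, 8.0]
width: 14.7
gripper_force: 58.3
```

{"op": "send_rows", "data": {
  "rows": [
    [[0,0,-2,0,0,0],[0,0,-6,0,0,0],[0,0,-10,0,0,0],[0,0,-14,0,0,0],[0,0,-14,0,0,0],[0,0,-14,0,0,0]]
  ]
}}

```text
clock: 22.6
eef_pos: [481.5, -62.1, 285.9]
tool_rot: [3.139, -0.0, 1.704]
force: [-0.2, -0.1, -0.2]
width: 14.6
gripper_force: 58.6
```

```bash
python3 -c "
from h import *
PT[2]=1.035
delta(*pt(PT,-13,-37.5),285,2.606)"
```

```text
t 22.6 pos [481.5 -62.1 285.9] rot [ 3.1392e+00 -2.0000e-04  1.7043e+00] w 14.6 -> d [22.65  1.25  0.1 ] rot [ 0.002  0.001 -0.902]
```

{"op": "send_rows", "data": {
  "rows": [
    [[5,0.3,0,0,0,-0.15],[22.65,1.25,0,0,0,-0.902],[22.65,1.25,0,0,0,-0.902],[22.65,1.25,0,0,0,-0.902],[22.65,1.25,0,0,0,-0.902],[22.65,1.25,0,0,0,-0.902],[22.65,1.25,0,0,0,-0.902],[22.65,1.25,0,0,0,-0.902],[22.65,1.25,0,0,0,-0.902]]
  ]
}}

```text
clock: 23.5
eef_pos: [463.5, 162.7, 284.3]
tool_rot: [-3.14, -0.001, 2.601]
force: [-0.4, -0.3, -0.1]
width: 14.7
gripper_force: 58.6
```

```bash
python3 -c "
from h import *
import cv2
PT[2]=1.035
delta(*pt(PT,-13,-37.5),146,2.606)
cv2.imwrite('pics/w6.png',wrist()['pixels'][60:360,160:480,::-1])"
```

```text
t 23.5 pos [463.5 162.7 284.3] rot [-3.1403e+00 -5.0000e-04  2.6013e+00] w 14.7 -> d [ 0.05  0.15 13.83] rot [-0.001 -0.001 -0.005]
```

View pics/w6.png

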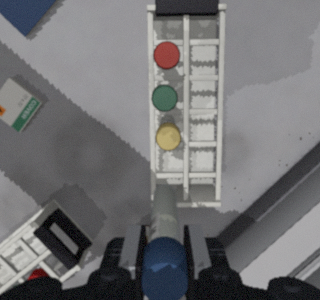

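Red, green and yellow are in holes 2, 3 and 4, at (166,55), (164,98) and (167,138). Blue is lined up with the row, so I'll lower it.

{"op": "send_rows", "data": {
  "rows": [
    [[0,0.05,4,0,0,0],[0,0.05,8,0,0,0],[0,0.05,11,0,0,0],[0,0.05,13,0,0,0],[0,0.05,13.85,0,0,0],[0,0.05,13.85,0,0,0],[0,0.05,13.85,0,0,0],[0,0.05,13.85,0,0,0]]
  ]
}}

```text
clock: 24.35
eef_pos: [464.2, 164.1, 146.8]
tool_rot: [3.141, 0.001, 2.605]
force: [-0.1, 0.7, -0.5]
width: 15.2
gripper_force: 59.0
```

{"op": "send_rows", "data": {
  "rows": [
    [[0,0,0.15,0,0,0],[0,0,0.15,0,0,0]]
  ]
}}

```text
clock: 24.55
eef_pos: [464.6, 164.2, 146.0]
tool_rot: [3.14, 0.001, 2.605]
force: [-0.1, 0.3, 9.7]
width: 15.1
gripper_force: 60.2
```

{"op": "send_rows", "data": {
  "rows": [
    [[0,0,0,0,0,0],[0,0,0,0,0,0],[0,0,0,0,0,0],[0,0,0,0,0,0],[0,0,-4,0,0,0],[0,0,-8,0,0,0],[0,0,-12,0,0,0],[0,0,-16,0,0,0],[0,0,-18,0,0,0],[0,0,-18,0,0,0]]
  ],
  "grip": 100
}}

```text
clock: 25.55
eef_pos: [465.3, 164.7, 327.7]
tool_rot: [3.136, 0.004, 2.606]
force: [1.6, 0.1, -0.9]
width: 52.0
gripper_force: 0.0
```

```bash
python3 -c "
from h import *
import cv2
a=ctrl.get_image('scene')['pixels'][150:340,230:430,::-1];b=wrist()['pixels'][60:440,130:510,::-1]
cv2.imwrite('pics/w7.png',cv2.hconcat([cv2.resize(a,(400,380)),b]))"
```

```text
(no output)
```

View pics/w7.png

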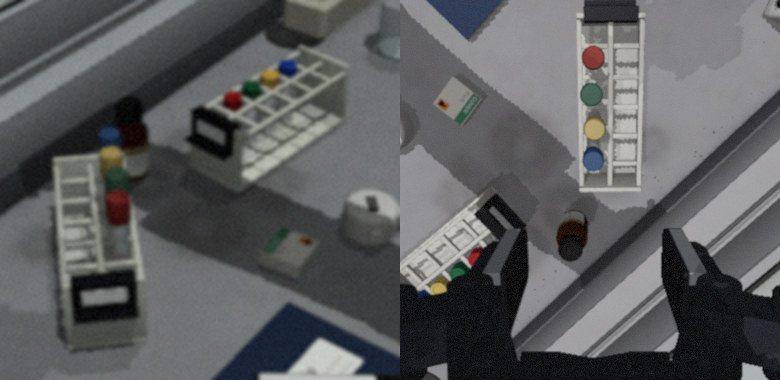

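The target rack holds red, green, yellow and blue upright in holes 2-5 of one row, at (593,57), (592,94), (594,128) and (593,159). All four vials are still in the source rack, and the gripper is clear.

```bash
python3 -c "
from cell import ctrl
print(ctrl.finish_job())"
```

```text
the job is handed in; nothing more can be done
None
```

I handed the job in at about 26 s: the red, green, yellow and blue tall tubes stand in holes 2–5 of one row of the target rack, counted from the clip, and the four vials are still in the source rack.

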